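# Reset the stop collar and hang the freewheel carrier on the gravity rail

### The job

Loosen the thumb screw of the stop collar on the sloped rail, slide the collar down the rail until its middle is level with the tray's pointer, and tighten the screw fully again. Then take the roller carrier that holds the toothed freewheel, set its rollers on the high end of the rail before letting it go, and see that it rolls all the way down to the collar. Leave the other carrier, with the hub on it, where it stands.

Things in the scene. Friction and masses are not known exactly. Their poses are not given: they have to be found in the camera images.
- rail: The rail's stand: two blue posts with dark heads, fixed to the bench. Origin on the bench under the rail's mid-length; y runs along the rail horizontally towards its HIGH end, z up, x square to the rail (away from the robot). The rail's axis is 215 mm up at y = 0 and rises 0.1003 m per m of y (0.1 rad slope); it is free between the end blocks, y = -0.195 to +0.195 m.
- bar: The rail itself: a round aluminium bar 16 mm thick with a 42 mm steel block at each end, bedded in the heads of the stand (2 kg, leave it there); the blocks stand 12 mm higher than the bar's axis. A 4 mm wide flat runs along the bar's crown. Origin on its axis at mid-length; axes as the stand's (z vertical).
- collar (a joint): Travel of the stop collar down the rail (m along the slope). At 0 its middle is at y = +0.03 in the stand's frame (rail), it grows downhill (towards -y), range 0 to 0.21. Loose it drags with about 1.5 N and stays where it is left; tight, the screw holds it against some 20 N.
- screw (a joint): Angle of the collar's thumb screw about the vertical (rad): 0 = fully tight, with the knob's bar square across the rail (along the stand's x); it loosens anticlockwise seen from above, grips the rail below about 0.4 and is quite free beyond 0.5, up to its stop at 1.4, where the knob's bar lies nearly along the rail. Turning takes up to about 0.4 N m near tight.
- knob_grip (a point): Middle of the thumb screw's black bar knob, on the screw's vertical axis, 44 mm above the rail's axis. The bar is 44 mm long, 12 mm thick and 24 mm tall: its top is 10 mm above this point, its underside 14 mm below; its x axis is the length of the bar. The steel collar below is 48 mm across, its top 24 mm above the rail's axis.
- collar_mid (a point): Middle of the stop collar, on the rail's axis; axes as the rail body's. The collar is a steel cylinder 48 mm across and 26 mm long along the rail, so its stop face is 13 mm uphill of this point.
- mark (a point): Tip of the pointer, a thin horizontal steel bar 200 mm up on an upright post of the catch tray, on the rail's far side. It marks where along the rail (rail y) the collar's middle belongs; it ends 30 mm to the side of the rail's axis. Axes as the rail body's.
- tray: Fixed open aluminium catch tray on the bench under the low half of the rail, 120 x 130 x 30 mm (x, y, z), origin under its centre, axes as the rail's. The pointer's post stands 57 mm to its +x and 48 mm to its -y.
- carrier: Loose steel roller carrier (about 0.46 kg) with a toothed, stepped freewheel (cogs 65 mm across, reaching 35 mm up) fixed on its base plate, 72 x 60 mm, x from -34 to +38 mm. Origin at the underside, z up, y the rolling direction. C-frame: a plate up the -x side, inner face 29 mm from the centre plane, and a top plate 157 to 163 mm up. Open only to +x: the rail must enter there sideways.
- saddle (a point): Point of the carrier where the rail's axis lies once hung: 120 mm above its underside, midway between its two V-grooved rollers (30 mm across, at y = -20 and +20 mm, lowest 126 mm up). Bring the rail in between freewheel and rollers, then lower; the grooves centre it within 6 mm. Let go, it rolls downhill at 0.1 to 0.4 m/s. At the stop it is about 48 mm uphill of the collar's middle.
- tab (a point): Point to grip on the carrier: the upright black tab on top, 10 mm thick (x), 30 mm long (y) and 40 mm tall, from 163 to 203 mm above the carrier's underside; this point is at 188 mm (68 mm above the saddle). Axes as the carrier's.
- hub_carrier: The other carrier, of the same frame and rollers, loaded with a bright spool-shaped hub lying along y (48 mm across, 56 mm long). Must stay where it stands. Origin at its underside. Both carriers are 203 mm tall.
There are look-alikes about, which are no part of the job. What is shaped like the carrier but pink or turquoise is not meant. There is more than one size of the tray; the one meant has the size given above.

How it is judged:
By the outcome, as a careful person would: the job done as asked, in the order asked, and still so for the second after the job is handed in, with the robot touching nothing.
It also fails if it takes over 64 s, if anything falls off the work surface, if the arm or the gripper's body presses on something with over 40 N, if the wrist force passes 120 N, or if a joint passes its speed limit or range.

### The arm

A 7-joint arm with a two-finger parallel gripper is mounted at the origin on the work surface. World frame = base frame: x ahead of the robot, y to its left, z up, the work surface at z = 0. Lengths are in m, angles in rad, forces in N, time in s.
With the tool pointing down it reaches from about 0.4 to 0.85 m from the base axis. Payload 4.5 kg.
Tool frame: the origin (TCP) lies where the fingers leave the gripper's body, on its centre line; the fingertips stand 64 mm ahead of it and the grasp point (between the pads) lies 45 mm ahead of it; z points along the fingers, y is the line along which they close (so a half turn about z gives the same grasp; the last joint's range is limited). The gripper opens to 88 mm and grips with 3 to 60 N. Pads are 18 mm wide; open, the fingers measure 123 mm over their backs; the gripper's body (75 mm by 187 mm) begins 45 mm behind the grasp point.
Start: joints at [-1.083, 0.689, -0.195, 1.565, 0.157, 0.902, -0.215], TCP at [0.274, 0.562, 0.303] pointing down, gripper open.
Joint ranges: [-3.01, 3.01], [-0.46, 2.08], [-1.47, 1.51], [0.13, 2.56], [-1, 4.14], [0.04, 2.09], [-2.66, 2.66]. Speed limits (rad/s): [2.57, 2.57, 3.14, 3.14, 3.14, 3.14, 3.14].

### API

Orientations are given as a unit quaternion [x, y, z, w].
In Python, from plant import r gives the robot as it stands.
- The arm moves only by the tool play_rows, never from a script. Its arguments are lists of equal length, an entry for each row: "translation": the shift along the tool's x, y, z in m, a list of three; "delta_rot": the turn, a rotation vector about the tool's x, y, z in degrees, a list of three; "grip": the opening, from -1 (shut) to 1 (fully open). In form: {"translation": [[x, y, z], ...], "delta_rot": [[rx, ry, rz], ...], "grip": [grip, ...]}. A call has 1 to 20 rows; each row shifts and turns the commanded pose from where the row before left it, along the tool's axes as they then stand; what a row does not reach is not made up. A row lasts 1/8 s, in which the tool goes at most 62.5 mm and 10.7 degrees, less where a joint would pass 70% of its speed; a pose out of reach is approached as far as the arm can. A call with a gripper value outside its range is refused whole. The fingers move at their own pace and stop on an object; "squeeze" is the grip in N (left out, the last holds). Time passes only in rows, so rows that do not move let the fingers close. It gives the time, the measured TCP pose, the force, the opening and the grip force at its end, in the units of the state.
- r.get_state(): the state, without advancing time (a new reading comes with each control period).
- r.snapshot(name): name is "side" or "top" or "wrist"; returns the picture (400x640x3 uint8, blue, green, red); there is no depth.
- r.get_calibration(name): a dict with "intrinsics" (3x3 intrinsics, pixels), "k1" (the pictures are not rectified: a ray, as slopes to the right and down, at radius r is drawn at 1 + k1 r^2 times it, then the intrinsics apply), "eye" and "rotation" of the camera in the world. Camera axes: x right, y up, looking along -z (the intrinsics and any distortion apply to the point x, -y, -z); pixel columns grow to the right and rows downward; lengths in m; the calibration is good to about 2 mm. A picture is of the moment at which its call begins: read the wrist's pose just before it. get_calibration takes no time and is no camera call; for the wrist camera it gives the pose at the moment of the call.
- r.finish_job(): hands the job in; it is judged then, once.
Trained networks look in the newest picture that a camera, given by its name, has taken for a name from the list of things; names that differ only in an ending like _2 or _b are one class to them, and where a whole thing is asked for, a point or a joint stands for the part that bears it (a point fixed in the world has none). Each returns a list of dicts, best first, with "confidence" (0 to 1); they miss things now and then, are a little off and sometimes report something else, mostly with a low value. They report only what shows in the picture. A call takes as long as a camera call. They do not tell look-alikes from the thing itself.
- r.look_for(camera, target): "point" ([x, y, z] in m, in world coordinates, good to about 4 mm: the middle of the surface that is visible of it).
- r.silhouettes(camera, target): "pixels" (400x640 bool, what is visible of it).
The state is a dict: "clock": time; "q": joint angles; "qd": joint speeds; "joint_torque": joint torques, N m; "tool_pos": TCP position; "eef_rot": TCP orientation; "contact_force": force on the tool from outside, world axes, zero at the start; "moment": the same for the moment, N m; "opening": opening from 0.0 (shut) to 1.0 (fully open); "finger_force": force on a finger pad.
Only numpy, scipy, OpenCV 4.12 (cv2) and the standard library are available. Lean on these libraries where they do the work, as an engineer would, in place of code of your own. Each camera call takes 0.05 s, during which the arm holds its last target. There are 200 camera calls.

## Working session

There is one attempt and no reset: what is moved stays moved. The work goes in short steps, Python scripts to look and compute and a tool call to move; the robot and the scene stay as the last step left them, time stands still between calls to the robot, and variables do not carry over. Pictures are saved under pics/ and viewed, at most 10 in all, crops included, and the job is handed in when it is done.

Besides the shell and the picture viewer there is one more tool, called after "Request:" as name(argument=value, ...) on one line, values as JSON. play_rows: Moves the arm, as the interface text tells. Its arguments: {"type":"object","properties":{"translation":{"type":"array","items":{"type":"array","items":{"type":"number"}}},"delta_rot":{"type":"array","items":{"type":"array","items":{"type":"number"}}},"grip":{"type":"array","items":{"type":"number"}},"squeeze":{"type":"number"}},"required":["translation","delta_rot","grip"]}

```bash
ls; mkdir -p pics
cat > h.py <<'E'
import numpy as np, cv2
from plant import r
from scipy.spatial.transform import Rotation as R
def cal(n):
    c=r.get_calibration(n); return {k:(np.array(v) if not np.isscalar(v) else v) for k,v in c.items()}
def proj(c,P):
    P=np.atleast_2d(P); Rm=c['rotation']; Rm=R.from_quat(Rm).as_matrix() if Rm.size==4 else Rm
    p=(P-c['eye'])@Rm; s=np.c_[p[:,0]/-p[:,2],-p[:,1]/-p[:,2]]
    s=s*(1+c['k1']*(s**2).sum(1,keepdims=True)); K=c['intrinsics']
    return s@K[:2,:2].T+K[:2,2]
def ray(c,uv):
    K=c['intrinsics']; Rm=c['rotation']; Rm=R.from_quat(Rm).as_matrix() if Rm.size==4 else Rm
    d=np.linalg.solve(K[:2,:2],np.array(uv,float)-K[:2,2]); s=d.copy()
    for _ in range(20): s=d/(1+c['k1']*(s@s))
    v=Rm@np.array([s[0],-s[1],-1]); return c['eye'],v/np.linalg.norm(v)
def atz(c,uv,z):
    e,v=ray(c,uv); return e+v*(z-e[2])/v[2]
def tri(rs):
    A=sum(np.eye(3)-np.outer(v,v) for e,v in rs); b=sum((np.eye(3)-np.outer(v,v))@e for e,v in rs)
    return np.linalg.solve(A,b)
E
python3 - <<'E'
from h import *
np.set_printoptions(precision=4,suppress=True)
for n in ('side','top'):
    im=r.snapshot(n); cv2.imwrite(f'pics/{n}0.png',im); print(n,cal(n))
    for t in ('rail','bar','collar','knob_grip','tray','carrier','hub_carrier','tab','mark','saddle'):
        try:
            for d in r.look_for(n,t): print(n,t,np.round(d['point'],4),round(d['confidence'],2),proj(cal(n),d['point'])[0].round())
        except Exception as e: print(t,e)
s=r.get_state();print(s)
E
```

```text
pics
side {'intrinsics': array([[446.2851,   0.    , 312.8157],
       [  0.    , 446.2851, 196.3134],
       [  0.    ,   0.    ,   1.    ]]), 'k1': 0.04394801374780076, 'eye': array([ 0.4555, -0.5442,  0.8344]), 'rotation': array([ 0.3778, -0.0167, -0.0295,  0.9253])}
side rail [ 0.6299 -0.1959  0.0809] 0.75 [395. 351.]
side rail [0.4268 0.2117 0.1442] 0.38 [275. 173.]
side bar [ 0.6231 -0.1073  0.2067] 0.9 [391. 267.]
side collar [0.6394 0.0262 0.2432] 0.93 [388. 196.]
side knob_grip [0.6469 0.0319 0.2629] 0.85 [393. 186.]
side tray [ 0.4578 -0.081   0.0056] 0.8 [295. 319.]
side tray [ 0.6252 -0.044   0.0043] 0.66 [373. 299.]
side carrier [0.3044 0.1916 0.0697] 0.97 [225. 204.]
side carrier [0.4239 0.3305 0.1539] 0.9 [274. 137.]
side carrier [0.427  0.2094 0.1446] 0.88 [275. 173.]
side hub_carrier [0.4365 0.0439 0.0517] 0.72 [283. 256.]
side tab [0.3092 0.1891 0.0672] 0.83 [227. 205.]
side tab [0.428  0.3232 0.1504] 0.74 [275. 140.]
side tab [0.4247 0.2093 0.1452] 0.66 [274. 173.]
side tab [0.641  0.0264 0.2389] 0.16 [389. 198.]
side mark [ 0.6276 -0.0464  0.0014] 0.63 [374. 300.]
[... 1507 characters left out ...]
.0338 0.273 ] 0.27 [336. 130.]
top saddle [0.4255 0.213  0.166 ] 0.83 [260. 234.]
top saddle [0.4294 0.3296 0.1629] 0.82 [211. 234.]
top saddle [0.3165 0.1918 0.1606] 0.65 [269. 281.]
{'clock': 1.1, 'q': array([-1.0832,  0.6891, -0.1946,  1.5653,  0.1573,  0.9025, -0.2151]), 'qd': array([ 0.0011,  0.0003, -0.0016, -0.0006,  0.0003,  0.0013, -0.0001]), 'joint_torque': array([  0.0002, -52.7489,  -1.2672, -15.3744,  -0.0519,  -0.0006,
         0.    ]), 'tool_pos': array([0.274 , 0.5618, 0.3027]), 'eef_rot': array([0.2249, 0.9744, 0.    , 0.    ]), 'contact_force': array([-0.7291, -0.8287,  0.8271]), 'moment': array([0.0445, 0.0384, 0.0008]), 'finger_force': 0.0, 'opening': 0.9999365248494193}
```

View pics/side0.png

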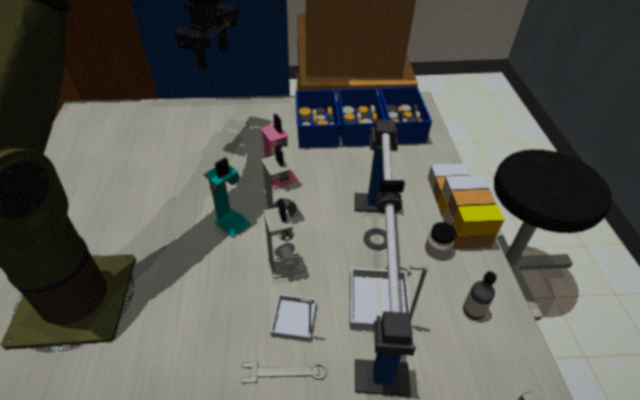

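View pics/top0.png

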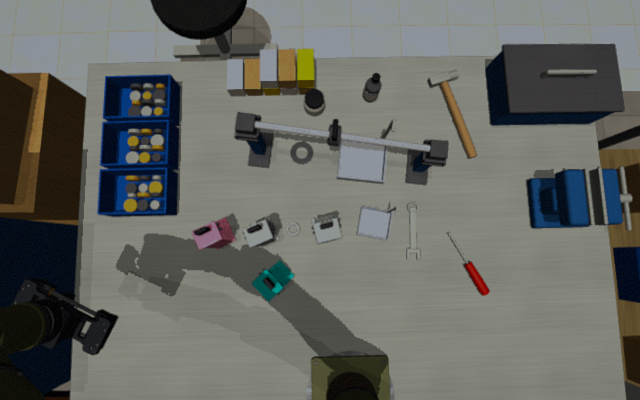

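Side view: pink carrier (272,137), steel carriers with tops at (280,165) and (285,212), turquoise carrier (225,200). Trays are at (380,298), with its pointer at (418,290), and a smaller one at (295,318). The rail's low end is nearest the camera. The top view shows steel carriers at (259,233) and (326,229). I'll crop close to tell the freewheel from the hub.

Run:
```python
from h import *
a=cv2.imread('pics/side0.png')
A=cv2.resize(a[120:280,205:315],None,fx=3.6,fy=3.6,interpolation=3)
t=cv2.imread('pics/top0.png')
B=cv2.resize(t[205:305,185:345],None,fx=2.4,fy=2.4,interpolation=3)
C=np.zeros((576,396+384,3),np.uint8);C[:576,:396]=A[:576];C[:240,396:780]=B
D=cv2.resize(a[250:340,335:435],None,fx=3.6,fy=3.6,interpolation=3); C[245:569,396:756]=D
C=np.clip(C.astype(float)*1.6,0,255).astype(np.uint8)
cv2.imwrite('pics/crop1.png',C)
```

```text
(no output)
```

View pics/crop1.png

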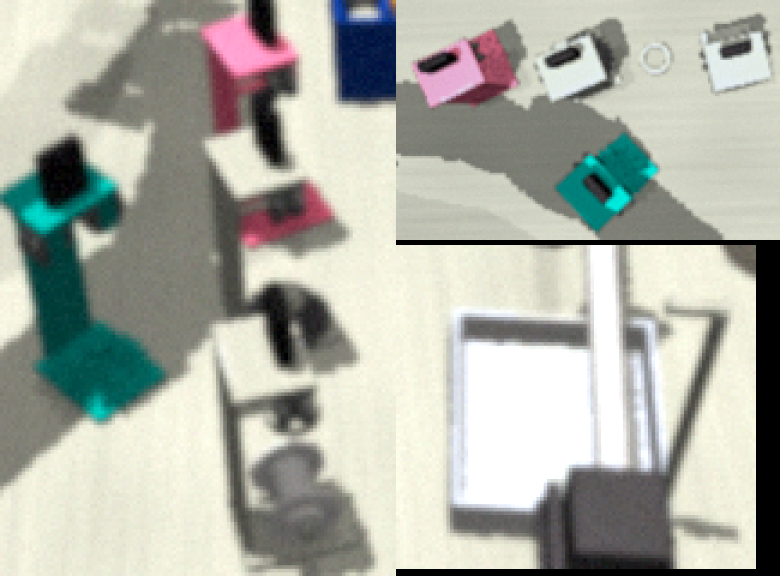

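The near carrier at side (288,245) carries the bright spool hub. The far steel one, top at side (280,165) and top view (259,233), carries the dark toothed freewheel, so that's my carrier. Candidates I rejected are pink (212,234), turquoise (271,280) and the hub carrier (326,229). The right tray is the large one at side (380,298), whose pointer tip is near (411,268). The other is the small tray at (295,318).

Run:
```python
from h import *
from scipy.optimize import least_squares
np.set_printoptions(precision=4,suppress=True)
for n in ('side','top'):
    r.snapshot(n)
    for t in ('bar','collar','knob_grip','carrier','rail'):
        for k,d in enumerate(r.silhouettes(n,t)):
            m=d['pixels']; ys,xs=np.nonzero(m)
            if len(xs)==0: continue
            (cx,cy),(w,h),a=cv2.minAreaRect(np.c_[xs,ys].astype(np.float32))
            print(n,t,k,round(d['confidence'],2),len(xs),'bbox',xs.min(),xs.max(),ys.min(),ys.max(),'rect',round(cx,1),round(cy,1),round(w,1),round(h,1),round(a,1))
            np.save(f'm_{n}_{t}_{k}.npy',m)
c=cal('wrist');s=r.get_state();Rt=R.from_quat(s['eef_rot']);print(c)
print('cam in tool',Rt.inv().apply(c['eye']-s['tool_pos']),(Rt.inv()*R.from_quat(c['rotation'])).as_matrix(), Rt.as_matrix())
```

```text
side bar 0 0.7 2884 bbox 349 426 265 329 rect 387.5 297.0 64.0 77.0 90.0
side bar 1 0.64 2690 bbox 374 411 120 344 rect 392.5 232.0 225.0 29.3 87.8
side bar 2 0.48 1092 bbox 262 298 146 216 rect 276.3 183.0 72.2 30.3 77.2
side knob_grip 0 0.75 312 bbox 380 404 180 193 rect 392.0 186.5 13.0 24.0 90.0
side knob_grip 1 0.43 2782 bbox 349 426 266 329 rect 387.5 297.5 63.0 77.0 90.0
side carrier 0 0.79 885 bbox 261 297 114 188 rect 276.7 150.6 73.0 27.2 76.9
side carrier 1 0.64 938 bbox 263 298 147 215 rect 276.3 182.8 70.5 30.2 77.9
side carrier 2 0.64 1673 bbox 204 250 158 236 rect 226.4 197.5 77.9 33.8 76.2
side rail 0 0.43 708 bbox 376 403 180 212 rect 389.5 196.0 32.0 27.0 90.0
top collar 0 0.59 270 bbox 327 341 120 146 rect 335.1 133.2 12.6 25.7 12.1
top knob_grip 0 0.68 85 bbox 332 337 120 139 rect 334.7 129.6 4.6 19.3 4.4
top carrier 0 0.79 733 bbox 243 277 216 246 rect 260.2 233.4 25.7 30.7 65.2
top carrier 1 0.75 922 bbox 252 292 261 300 rect 272.8 279.2 28.3 36.1 45.0
top rail 0 0.95 1915 bbox 236 445 116 184 rect 340.6 147.6 211.1 55.6 6.2
{'intrinsics': array([[279.1605,   0.    , 319.8291],
       [  0.    , 279.1605, 202.6854],
       [  0.    ,   0.    ,   1.    ]]), 'k1': 0.008755425265961908, 'eye': array([0.2054, 0.5962, 0.385 ]), 'rotation': array([-0.1288, -0.081 ,  0.5235,  0.8384])}
cam in tool [ 0.0767  0.0009 -0.0823] [[-0.0005  0.9537  0.3007]
 [ 1.      0.0008 -0.0007]
 [-0.0009  0.3007 -0.9537]] [[-0.8988  0.4384  0.    ]
 [ 0.4384  0.8988  0.0001]
 [-0.      0.0001 -1.    ]]
```

```bash
cat >> h.py <<'E'
def plan(p,yaw,n=None,tilt=0,q0=None):
    """delta in current tool axes to reach TCP p, tool z down, tool y along world dir yaw(from +y, ccw), then tilt about tool x"""
    s=r.get_state(); Ra=R.from_quat(s['eef_rot']) if q0 is None else q0
    y=np.array([-np.sin(yaw),np.cos(yaw),0]); z=np.array([0,0,-1.]); x=np.cross(y,z)
    Rb=R.from_matrix(np.c_[x,y,z])*R.from_rotvec([tilt,0,0])
    return Ra.inv().apply(np.array(p)-s['tool_pos']), np.degrees((Ra.inv()*Rb).as_rotvec())
E
python3 - <<'E'
from h import *
np.set_printoptions(precision=4,suppress=True)
c=cal('top')
H=atz(c,(247,125),.249);L=atz(c,(436,152),.2055);print(H,L,np.linalg.norm(H-L))
d=H-L;yaw=np.arctan2(-d[0],d[1]);print('yaw',yaw)
cs=cal('side');print('knob',tri([ray(c,(334.7,129.6)),ray(cs,(392,186.5))]))
print('tip',tri([ray(c,(387,132)),ray(cs,(410.6,268))]))
print(plan([.60,.03,.45],yaw))
E
```

```text
[0.664  0.2292 0.249 ] [ 0.6052 -0.2009  0.2055] 0.43635061972391853
yaw -0.13585124481511876
knob [0.6464 0.0358 0.2585]
tip [ 0.6635 -0.0937  0.182 ]
(array([-0.5261, -0.335 , -0.1473]), array([  0.0044,   0.0013, -18.2164]))
```

Request:
play_rows(translation=[[0,0,-0.06],[0,0,-0.06],[-0.033,-0.04,-0.002],[-0.033,-0.04,-0.002],[-0.033,-0.04,-0.002],[-0.033,-0.04,-0.002],[-0.033,-0.04,-0.002],[-0.033,-0.04,-0.002],[-0.033,-0.04,-0.002],[-0.033,-0.04,-0.002],[-0.033,-0.04,-0.002],[-0.033,-0.04,-0.002],[-0.033,-0.04,-0.002],[-0.033,-0.04,-0.002],[0,0,0],[0,0,0]], delta_rot=[[0,0,-9.1],[0,0,-9.1],[0,0,0],[0,0,0],[0,0,0],[0,0,0],[0,0,0],[0,0,0],[0,0,0],[0,0,0],[0,0,0],[0,0,0],[0,0,0],[0,0,0],[0,0,0],[0,0,0]], grip=[1,1,1,1,1,1,1,1,1,1,1,1,1,1,1,1])

```text
clock: 3.7
tool_pos: [0.6008, 0.0332, 0.4465]
eef_rot: [0.068, 0.998, 0.001, -0.0]
contact_force: [-0.1, 0.3, 0.2]
opening: 0.996
finger_force: 0.0
```

Run:
```python
from h import *
np.set_printoptions(precision=4,suppress=True)
s=r.get_state();print(s['clock'],s['tool_pos'],s['eef_rot'],s['q'])
c=cal('wrist');im=r.snapshot('wrist');cv2.imwrite('pics/w1.png',im)
np.savez('w1.npz',**c)
for t in ('bar','collar','knob_grip','tray','carrier'):
    for d in r.look_for('wrist',t): print(t,d['point'],round(d['confidence'],2),proj(c,d['point'])[0])
```

```text
3.7 [0.6008 0.0332 0.4465] [ 0.0677  0.9977  0.0005 -0.0004] [ 0.0099  0.5272 -0.2492  1.4215  0.1317  1.2099  1.1818]
bar [0.6451, 0.0696, 0.2205] 0.59 [354.7624 217.5158]
bar [0.6386, 0.0358, 0.2721] 0.39 [326.6971 233.9079]
bar [0.64, 0.0415, 0.1073] 0.23 [327.7787 191.3758]
collar [0.6342, 0.0361, 0.2396] 0.8 [325.7165 218.2869]
knob_grip [0.6412, 0.0394, 0.2734] 0.64 [330.6445 236.3629]
tray [0.4555, -0.0889, 0.0013] 0.77 [238.3836  83.984 ]
tray [0.6357, -0.0588, 0.0045] 0.57 [274.2383 182.1123]
carrier [0.4388, 0.2086, 0.1267] 0.96 [440.1452  24.1148]
carrier [0.4486, 0.3332, 0.026] 0.91 [493.412   38.2329]
```

View pics/w1.png

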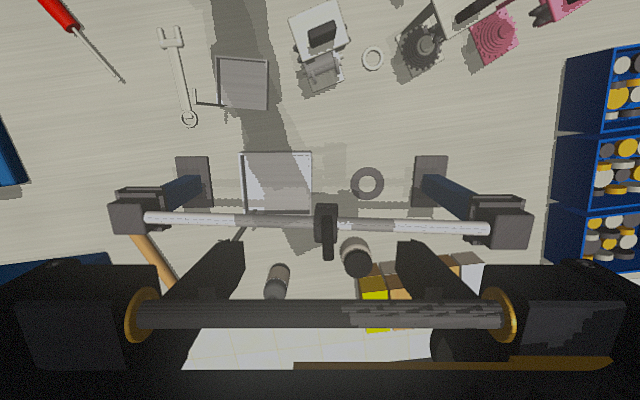

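The wrist view confirms it. The dark toothed freewheel carrier is at about (420,45) and the hub carrier at (320,45). The bar runs from (146,217) to (490,229), the knob is at (327,230) and the pointer is near (245,232). Next is a zoom on the pointer and a fit of the rail.

Run:
```python
from h import *
np.set_printoptions(precision=4,suppress=True)
c=dict(np.load('w1.npz'));c['k1']=float(c['k1'])
L=atz(c,(146,217.5),.2154-.0196-.0004);Hh=atz(c,(490,229),.2346);print(L,Hh,np.linalg.norm((Hh-L)[:2]))
d=Hh-L;y=d[:2]/np.linalg.norm(d[:2]);print('yaw',np.arctan2(-y[0],y[1]),'mid',(L+Hh)/2)
print('knob top',atz(c,(327,231),.272))
t=cv2.imread('pics/top0.png');w=cv2.imread('pics/w1.png');a=cv2.imread('pics/side0.png')
C=np.zeros((600,800,3),np.uint8)
C[:300,:400]=cv2.resize(w[200:260,200:280],(400,300),interpolation=2)   #x5
C[:300,400:]=cv2.resize(t[110:155,350:410],(400,300),interpolation=2)   #x6.67
C[300:,:400]=cv2.resize(a[250:310,370:450],(400,300),interpolation=2)  #x5
C[300:,400:]=cv2.resize(w[190:250,290:370],(400,300),interpolation=2)
cv2.imwrite('pics/crop2.png',np.clip(C*1.5,0,255).astype(np.uint8))
```

```text
[ 0.6187 -0.1907  0.1954] [0.6743 0.2192 0.2346] 0.4137059956406386
yaw -0.13495877737525144 mid [0.6465 0.0142 0.215 ]
knob top [0.6356 0.0365 0.272 ]
```

View pics/crop2.png

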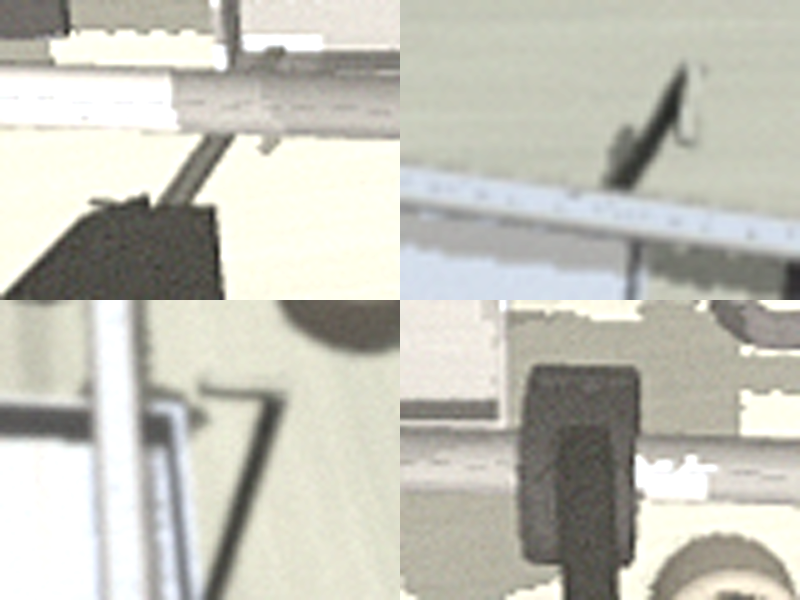

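Run:
```python
from h import *
np.set_printoptions(precision=4,suppress=True)
c=dict(np.load('w1.npz'));c['k1']=float(c['k1']);ct=cal('top');cs=cal('side')
a,b=ray(ct,(393.2,131)),ray(cs,(410,267.6));T=tri([a,b]);print('tip',T,proj(ct,T),proj(cs,T)); print(atz(ct,(393.2,131),.2),atz(cs,(410,267.6),.2))
print('post top',tri([ray(ct,(393,120.5)),ray(cs,(426.6,269.6))]))
print('knob',tri([ray(ct,(334.7,129.6)),ray(cs,(392,186.5)),ray(c,(327,238))]),atz(ct,(334.7,129.6),.272),atz(cs,(392,186.5),.272),atz(c,(327,238),.272))
# rail from each view: line of bar crown
print('w',atz(c,(146,217.5),.2034),atz(c,(490,229),.2426))
for n,cc,pts in(('top',ct,[(270,128.5),(410,148.0)]),('side',cs,[(393,230),(391,290)])):
  for p in pts: print(n,[atz(cc,p,z) for z in(.2,.225)])
# thresholded bar centreline in top image
t=cv2.imread('pics/top0.png').astype(int).sum(2)
for x in (280,300,315,350,370,400,410): print(x,t[118:160,x])
```

```text
tip [ 0.6586 -0.1048  0.1998] [[393.1964 131.1398]] [[410.1879 267.561 ]]
[ 0.6589 -0.1048  0.2   ] [ 0.6582 -0.105   0.2   ]
post top [ 0.6871 -0.1069  0.1942]
knob [0.647  0.0354 0.2595] [0.6423 0.0365 0.272 ] [0.6419 0.0222 0.272 ] [0.6431 0.0355 0.272 ]
w [ 0.6164 -0.1851  0.2034] [0.6703 0.2145 0.2426]
top [array([0.6705, 0.184 , 0.2   ]), array([0.6625, 0.1811, 0.225 ])]
top [array([ 0.6172, -0.1422,  0.2   ]), array([ 0.6108, -0.1358,  0.225 ])]
side [array([ 0.6454, -0.0198,  0.2   ]), array([ 0.638 , -0.0405,  0.225 ])]
side [array([ 0.617 , -0.1473,  0.2   ]), array([ 0.6107, -0.163 ,  0.225 ])]
280 [395 392 393 387 384 374 363 418 445 440 423 426 356 316 343 238 232 225
 233 304 392 404 391 390 390 392 394 395 393 383 380 361 362 354 353 371
 386 387 389 391 387 386]
300 [384 391 390 384 388 394 389 389 375 376 434 442 430 438 406 327 303 345
 248 233 240 241 308 330 206 188 196 203 223 305 395 396 386 354 354 358
 356 359 370 366 285 201]
315 [389 392 388 394 390 393 387 389 388 396 370 368 428 447 453 442 411 333
 289 298 236 235 232 227 302 386 389 389 385 389 383 378 382 381 364 354
 349 345 348 357 375 382]
350 [394 396 398 395 390 387 394 390 393 404 399 400 400 400 394 368 362 431
 434 425 438 402 319 299 342 352 351 345 375 424 447 447 447 443 446 448
 441 448 449 446 445 445]
370 [397 394 397 395 392 390 393 396 393 399 389 394 392 387 382 380 388 389
 380 384 437 449 447 440 385 320 339 349 351 350 349 394 446 443 449 447
 445 444 444 446 447 447]
400 [391 389 382 395 386 390 391 393 393 395 396 392 393 394 394 390 394 392
 401 398 392 389 374 373 433 450 448 441 398 317 263 238 231 230 235 301
 396 395 391 391 382 378]
410 [395 383 387 390 385 383 389 392 384 397 397 394 391 395 387 395 399 396
 398 399 386 388 393 376 367 400 422 445 446 420 334 191 107  91 104 112
 142 178 184 178 181 175]
```

Triangulated: pointer tip (0.6585, -0.1049, 0.200), knob about (0.646, 0.036, 0.26), rail yaw -0.135. Moving down over the knob and closing on it.

Request:
play_rows(translation=[[-0.0148,0.003,0],[-0.0148,0.003,0],[-0.0148,0.0029,0.03],[0,0,0.04],[0,0,0.04],[0,0,0.0235],[0,0,0],[0,0,0],[0,0,0],[0,0,0],[0,0,0],[0,0,0],[0,0,0],[0,0,0]], delta_rot=[[0,0,0],[0,0,0],[0,0,0],[0,0,0],[0,0,0],[0,0,0],[0,0,0],[0,0,0],[0,0,0],[0,0,0],[0,0,0],[0,0,0],[0,0,0],[0,0,0]], grip=[1,1,1,1,0.5,0.2,0,-0.3,-0.5,-0.8,-1,-1,-1,-1], squeeze=10)

```text
clock: 5.75
tool_pos: [0.6464, 0.035, 0.3134]
eef_rot: [0.068, 0.998, -0.0, 0.0]
contact_force: [0.0, -1.1, 3.0]
opening: 0.138
finger_force: 9.8
```

Run:
```python
from h import *
np.set_printoptions(precision=4,suppress=True)
s=r.get_state();print(s['tool_pos'],s['opening']*88,s['finger_force'],s['contact_force'],s['moment'],s['q'])
c=cal('wrist');im=r.snapshot('wrist');cv2.imwrite('pics/w2.png',im[120:400,120:520])
```

```text
[0.6464 0.035  0.3134] 12.158892418132563 9.810653674562104 [ 0.0245 -1.14    2.9662] [-0.2173  0.1724  0.0763] [-0.0042  0.7111 -0.2283  1.4788  0.1802  0.9721  1.1538]
```

View pics/w2.png

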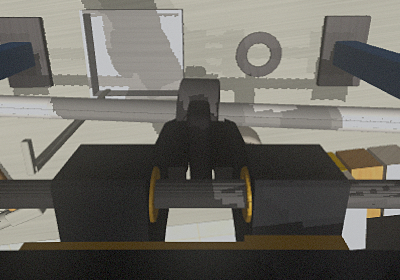

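Gripped at 12.2 mm, the knob's thickness, with the bar square between the pads. Squeezing firmly and loosening by 55°.

Request:
play_rows(translation=[[0,0,0],[0,0,0],[0,0,0],[0,0,0],[0,0,0],[0,0,0],[0,0,0],[0,0,0],[0,0,0],[0,0,0],[0,0,0],[0,0,0],[0,0,0],[0,0,0]], delta_rot=[[0,0,0],[0,0,0],[0,0,-5.5],[0,0,-5.5],[0,0,-5.5],[0,0,-5.5],[0,0,-5.5],[0,0,-5.5],[0,0,-5.5],[0,0,-5.5],[0,0,-5.5],[0,0,-5.5],[0,0,0],[0,0,0]], grip=[-1,-1,-1,-1,-1,-1,-1,-1,-1,-1,-1,-1,-1,-1], squeeze=60)

```text
clock: 7.55
tool_pos: [0.6464, 0.0351, 0.3133]
eef_rot: [-0.4, 0.917, -0.0, 0.0]
contact_force: [-1.0, -2.1, 4.4]
opening: 0.131
finger_force: 60.0
```

Run:
```python
from h import *
np.set_printoptions(precision=4,suppress=True)
s=r.get_state();print(s['clock'],s['tool_pos'],s['opening']*88,s['finger_force'],s['contact_force'],s['moment'],s['q'])
T=np.array([.6585,-.1049]);yaw=-.135;ya=np.array([-np.sin(yaw),np.cos(yaw)])
k=s['tool_pos'][:2];ds=(T-k)@ya;print('ds',ds)
dW=np.r_[ds*ya,ds*.1003];Rt=R.from_quat(s['eef_rot']);print('world',dW,'tool',Rt.inv().apply(dW))
```

```text
7.55 [0.6464 0.0351 0.3133] 11.544104688593803 60.000032633543015 [-0.9519 -2.1205  4.4284] [-0.2326  0.17    0.0555] [ 0.1324  0.7414 -0.495   1.4706  0.3845  1.0268  1.9401]
ds -0.13714431392735427
world [-0.0185 -0.1359 -0.0138] tool [ 0.1121 -0.079   0.0138]
```

Request:
play_rows(translation=[[0.0056,-0.004,0.0007],[0.0112,-0.0079,0.0014],[0.0112,-0.0079,0.0014],[0.0112,-0.0079,0.0014],[0.0112,-0.0079,0.0014],[0.0112,-0.0079,0.0014],[0.0112,-0.0079,0.0014],[0.0112,-0.0079,0.0014],[0.0112,-0.0079,0.0014],[0.0112,-0.0079,0.0014],[0.0057,-0.0039,0.0005],[0,0,0],[0,0,0]], delta_rot=[[0,0,0],[0,0,0],[0,0,0],[0,0,0],[0,0,0],[0,0,0],[0,0,0],[0,0,0],[0,0,0],[0,0,0],[0,0,0],[0,0,0],[0,0,0]], grip=[-1,-1,-1,-1,-1,-1,-1,-1,-1,-1,-1,-1,-1])

```text
clock: 9.18
tool_pos: [0.6282, -0.1013, 0.2995]
eef_rot: [-0.4, 0.917, -0.0, -0.0]
contact_force: [0.6, -2.5, 5.0]
opening: 0.133
finger_force: 60.0
```

Run:
```python
from h import *
np.set_printoptions(precision=4,suppress=True)
s=r.get_state();print(s['clock'],s['tool_pos'],s['opening']*88,s['finger_force'],s['contact_force'],s['moment'])
a=r.snapshot('side');t=r.snapshot('top');c=cal('wrist');w=r.snapshot('wrist')
C=np.zeros((600,800,3),np.uint8)
C[:600,:400]=cv2.resize(a[230:320,370:430],(400,600),interpolation=2)
C[:300,400:]=cv2.resize(t[110:155,350:410],(400,300),interpolation=2)
C[300:,400:]=cv2.resize(w[100:340,160:480],(400,300),interpolation=2)
cv2.imwrite('pics/crop3.png',np.clip(C*1.4,0,255).astype(np.uint8))
for n in('side','top'):
  for tt in('collar','knob_grip'):
    for d in r.look_for(n,tt)[:2]:print(n,tt,d['point'],round(d['confidence'],2))
```

```text
9.175 [ 0.6282 -0.1013  0.2995] 11.672687335384753 60.000887140631676 [ 0.5812 -2.4702  5.0304] [-0.4048  0.0482 -0.0205]
side collar [0.6215, -0.1135, 0.2207] 0.92
side knob_grip [0.6227, -0.1132, 0.2536] 0.62
top collar [0.6076, -0.0927, 0.2194] 0.44
```

View pics/crop3.png

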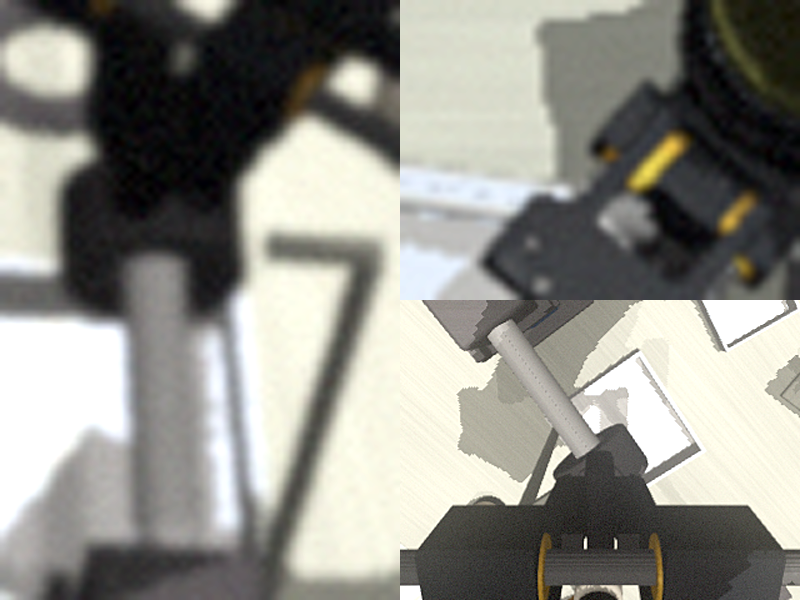

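The collar moved with the knob and sits beside the pointer: side-crop tip (268,247), collar outline bottom at about (155,320). I'll check it by projecting a collar model before tightening.

Run:
```python
from h import *
np.set_printoptions(precision=2,suppress=True)
cs=cal('side');yaw=-.135
u=np.array([-np.sin(yaw),np.cos(yaw),.1003]);u/=np.linalg.norm(u);x=np.array([np.cos(yaw),np.sin(yaw),0]);v=np.cross(x,u)
a=r.snapshot('side');cv2.imwrite('pics/s3.png',a)
th=np.linspace(0,2*np.pi,200)[:,None]
for z in(.202,.204,.206):
  P=np.array([.6282,-.1013,z])
  q=np.vstack([proj(cs,P+e*.013*u+.024*(np.cos(th)*x+np.sin(th)*v)) for e in(-1,1)])
  qd=q[:200]; print(z,'bottom',q[q[:,1].argmax()],'left',q[:,0].min(),'right',q[:,0].max(), 'leftmost of low face',qd[qd[:,0].argmin()])
g=a.astype(int).sum(2)
for col in(382,384,386,399,401,403): print(col,g[262:285,col])
for row in(262,266,270): print(row,g[row,374:412])
```

```text
0.202 bottom [392.95 279.51] left 378.13053377000597 right 407.21433775425976 leftmost of low face [378.51 272.54]
0.204 bottom [392.66 278.86] left 378.2590885169805 right 407.4013637093495 leftmost of low face [378.64 271.86]
0.206 bottom [392.81 278.2 ] left 378.3881252316527 right 407.5891124591225 leftmost of low face [378.77 271.18]
382 [ 66  67  61  71  59  50  56  56  60  66  59  65  95 141 216 319 479 579
 603 613 614 620 611]
384 [ 70  66  66  71  58  63  47  57  54  56  54  62  65  91 154 256 401 548
 613 612 620 617 618]
386 [ 67  83  72  65  65  56  74  71  75  59  68  76  52  76 116 220 394 545
 598 617 617 612 613]
399 [ 89  87  94  72  70  60  56  69  63  69  73  62  77  99 132 194 251 300
 345 381 384 376 371]
401 [ 74  88  94  75  66  63  65  66  42  49  63  64  76 103 153 209 268 367
 443 490 519 508 489]
403 [ 80  97  80  82  71  61  51  58  55  69  63 101 146 188 240 236 251 307
 362 384 396 422 430]
262 [456 459 447 402 304 155  80  59  66  62  70  75  67  71  48  50  43  62
  57  86  76  72  76  83  80  89  75  74  75  80  89 194 358 480 516 531
 532 532]
266 [470 460 448 418 306 167  64  63  59  46  58  55  65  71  64  72  75  86
  79  84  85  83  66  67  62  70  69  66  64  71  78 157 299 428 473 403
 293 239]
270 [465 464 462 423 324 188  92  61  60  55  54  54  75 105 157 211 263 288
 294 310 309 301 270 207 118  63  47  42  43  55  74 125 249 417 486 502
 502 506]
```

Model agrees with the picture (bottom edge about 278, left edge 378.3), and the remaining offset along the rail is about 0.5 mm. Tightening with a little overshoot.

Request:
play_rows(translation=[[0,0,0],[0,0,0],[0,0,0],[0,0,0],[0,0,0],[0,0,0],[0,0,0],[0,0,0],[0,0,0],[0,0,0],[0,0,0],[0,0,0],[0,0,0],[0,0,0]], delta_rot=[[0,0,5.5],[0,0,5.5],[0,0,5.5],[0,0,5.5],[0,0,5.5],[0,0,5.5],[0,0,5.5],[0,0,5.5],[0,0,5.5],[0,0,5.5],[0,0,3],[0,0,3],[0,0,0],[0,0,0]], grip=[-1,-1,-1,-1,-1,-1,-1,-1,-1,-1,-1,-1,-1,-1])

```text
clock: 11.32
tool_pos: [0.6283, -0.1002, 0.2997]
eef_rot: [0.118, 0.993, -0.0, 0.0]
contact_force: [-0.0, -2.8, 6.4]
opening: 0.137
finger_force: 60.0
```

Run:
```python
from h import *
np.set_printoptions(precision=4,suppress=True)
s=r.get_state();print(s['clock'],s['tool_pos'],s['opening']*88,s['finger_force'],s['contact_force'],s['moment'],s['eef_rot'])
R_=R.from_quat(s['eef_rot']).as_matrix();print('tool yaw',np.arctan2(-R_[0,1],R_[1,1]))
```

```text
11.325 [ 0.6283 -0.1002  0.2997] 12.017857917246909 60.00284967944026 [-0.0145 -2.8142  6.3716] [-0.5036  0.1192  0.9621] [ 0.1181  0.993  -0.0004  0.0004]
tool yaw -0.23682556437772817
```

The stop moment reads about 0.96 N·m and the tool turned about 6° past square with the pads slipping, so the screw is at its stop. Releasing, lifting and moving over the carrier.

Request:
play_rows(translation=[[0,0,0],[0,0,0],[0,0,0],[0,0,-0.03],[0,0,-0.06],[0,0,-0.06],[0.032,0.031,0],[0.032,0.031,0],[0.032,0.031,0],[0.032,0.031,0],[0.032,0.031,0],[0.032,0.031,0],[0.032,0.031,0],[0.034,0.029,0],[0,0,0]], delta_rot=[[0,0,0],[0,0,0],[0,0,0],[0,0,0],[0,0,0],[0,0,0],[0,0,0],[0,0,0],[0,0,0],[0,0,0],[0,0,0],[0,0,0],[0,0,0],[0,0,0],[0,0,0]], grip=[0,0,0.3,0.5,1,1,1,1,1,1,1,1,1,1,1])

```text
clock: 13.2
tool_pos: [0.4339, 0.2031, 0.4496]
eef_rot: [0.116, 0.993, 0.001, -0.001]
contact_force: [1.3, -0.3, -0.5]
opening: 0.998
finger_force: 0.0
```

Request:
play_rows(translation=[[0,0,0],[0,0,0],[0,0,0],[0,0,0],[0,0,0],[0,0,0],[0,0,0],[0,0,0],[0,0,0],[0,0,0],[0,0,0]], delta_rot=[[0,0,9.3],[0,0,9.3],[0,0,9.3],[0,0,9.3],[0,0,9.3],[0,0,9.3],[0,0,9.3],[0,0,9.3],[0,0,9.3],[0,0,0],[0,0,0]], grip=[1,1,1,1,1,1,1,1,1,1,1])

```text
clock: 14.58
tool_pos: [0.4365, 0.1993, 0.4493]
eef_rot: [0.751, 0.66, -0.0, 0.0]
contact_force: [-0.4, 0.4, -0.5]
opening: 0.999
finger_force: 0.0
```

Run:
```python
from h import *
np.set_printoptions(precision=4,suppress=True)
s=r.get_state();print(s['clock'],s['tool_pos'],s['eef_rot'],s['q'],s['contact_force'])
c=cal('wrist');w=r.snapshot('wrist');np.savez('w2.npz',**c);cv2.imwrite('pics/wfull2.png',w)
a=r.snapshot('side')
C=np.zeros((600,640,3),np.uint8);C[:400]=w
C[400:600,:200]=cv2.resize(a[240:300,365:425],(200,200),interpolation=2)
t=r.snapshot('top');C[400:600,200:400]=cv2.resize(t[115:165,345:395],(200,200),interpolation=2)
cv2.imwrite('pics/w3.png',np.clip(C*1.3,0,255).astype(np.uint8));cv2.imwrite('pics/s4.png',a);cv2.imwrite('pics/t4.png',t)
for n in('wrist','side','top'):
  for tt in('tab','carrier','knob_grip'):
    for d in r.look_for(n,tt)[:4]:print(n,tt,np.round(d['point'],4),round(d['confidence'],2))
```

```text
14.575 [0.4365 0.1993 0.4493] [ 0.7512  0.6601 -0.0001  0.    ] [-0.5493  0.3211  0.0349  1.7669 -0.0125  1.054  -0.639 ] [-0.3927  0.4274 -0.4999]
wrist tab [0.4286 0.3382 0.1642] 0.92
wrist tab [0.4345 0.2265 0.1619] 0.82
wrist tab [0.3137 0.1993 0.1627] 0.64
wrist carrier [0.431  0.2291 0.1659] 0.84
wrist carrier [0.3174 0.1966 0.1585] 0.75
wrist carrier [0.4321 0.3424 0.1623] 0.55
side tab [0.3081 0.1892 0.0657] 0.77
side tab [0.4273 0.2092 0.1456] 0.71
side tab [0.4287 0.3245 0.1532] 0.58
side carrier [0.3079 0.1854 0.069 ] 0.96
side carrier [0.4282 0.3313 0.1523] 0.95
side carrier [0.431  0.2104 0.1438] 0.8
side knob_grip [ 0.6331 -0.1041  0.2498] 0.67
top tab [0.4392 0.2031 0.1613] 0.9
top tab [0.3242 0.1774 0.0114] 0.83
top carrier [0.4341 0.2022 0.1572] 0.92
top carrier [0.3271 0.1718 0.0169] 0.69
top knob_grip [ 0.6277 -0.0949  0.2626] 0.56
```

View pics/w3.png

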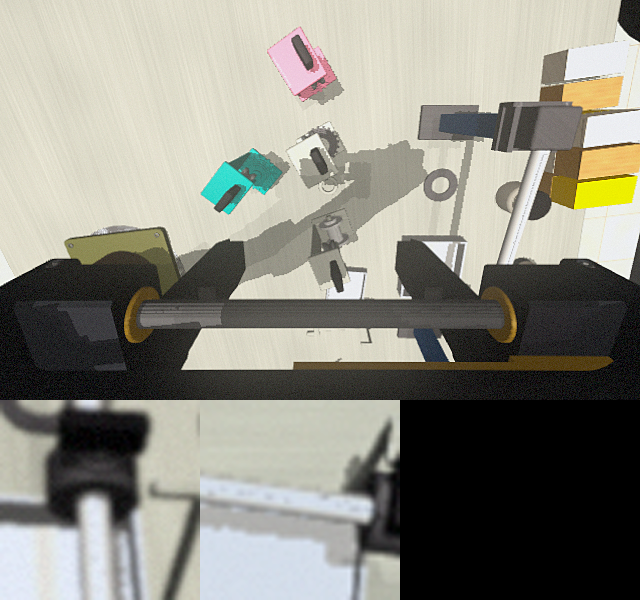

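The target carrier is at wrist (318,158): tab from (312,150) to (324,176), toothed wheel at (328,137), open side right and up. The pink, turquoise and hub carriers stand undisturbed. The collar sits at the pointer with its knob square across the rail. Now measuring the tab numerically.

```bash
cat > tab.py <<'E'
from h import *
from scipy import ndimage as nd
np.set_printoptions(precision=4,suppress=True)
def tabrect(im,box,thr):
    x0,x1,y0,y1=box; g=cv2.resize(im[y0:y1,x0:x1],None,fx=4,fy=4,interpolation=2).astype(int).sum(2)
    return g
c=dict(np.load('w2.npz'));c['k1']=float(c['k1']);w=cv2.imread('pics/wfull2.png')
g=w.astype(int)[128:195,285:350].sum(2)
for row in range(0,67,2): print(128+row,' '.join('%3d'%v for v in g[row,::2]))
E
python3 tab.py
```

```text
128 492 491 493 497 491 494 497 506 509 510 502 516 508 464 342 469 345 369 378 386 373 474 306 554 412 506 501 493 510 498 506 506 501
130 494 494 493 496 497 514 490 494 502 506 504 530 537 297 314 333 274 348 323 334 240 247 285 550 497 476 501 502 506 502 505 506 502
132 488 491 492 502 502 505 491 505 519 506 503 450 260 288 225 261 291 330 336 357 297 231 225 268 241 329 360 510 514 503 498 505 503
134 497 490 504 500 500 511 485 494 513 538 460 568 295 306 353 534 494 230 241 254 229 232 222 239 258 414 332 485 507 497 509 507 508
136 496 492 491 506 497 499 488 515 366 242 245 304 241 493 549 548 559 307 217 231 219 238 247 209 212 221 249 488 511 508 499 500 508
138 497 494 497 500 499 495 423 442 412 312 230 449 551 555 543 547 555 490 336 359 232 233 235 222 232 210 400 319 528 499 504 508 495
140 489 496 494 500 504 465 545 554 567 388 549 557 542 545 539 538 536 566 337 361 386 275 218 237 231 227 254 303 360 509 496 503 512
142 498 496 492 499 500 506 522 400 494 546 549 548 538 536 541 545 538 553 519 354 364 386 251 223 236 230 272 382 325 468 493 499 509
144 497 494 
[... 2823 characters left out ...]
 415 460 498 505 383
186 469 471 479 478 464 477 471 481 474 480 467 314 313 275 446 484 487 505 451 490 471 472 478 482 443 477 375 487 463 460 500 426 303
188 470 466 478 479 462 475 465 479 473 480 472 432 351 483 483 476 484 449 498 291 478 478 480 478 352 513 447 474 467 484 323 329 307
190 469 471 483 486 464 472 470 482 474 481 474 478 477 483 471 467 477 413 503 409 279 486 493 286 490 483 468 470 382 299 300 314 324
192 478 471 476 488 470 473 465 481 476 476 476 471 470 479 469 478 467 473 463 497 515 471 494 533 487 472 470 492 305 308 292 307 309
194 478 478 481 487 468 465 474 480 473 479 474 461 468 475 475 480 475 464 467 462 468 469 472 464 441 474 489 297 296 310 304 307 305
```

Run:
```python
from h import *
np.set_printoptions(precision=4,suppress=True)
c=dict(np.load('w2.npz'));c['k1']=float(c['k1']);w=cv2.imread('pics/wfull2.png')
A,B,C=[atz(c,p,.163) for p in((287.5,150.5),(320,136.5),(335,171))]
print(A,B,C,np.linalg.norm(B-A),np.linalg.norm(C-B),np.degrees([np.arctan2(*(B-A)[1::-1]),np.arctan2(*(C-B)[1::-1])]))
# model projection fit: tab (dark) box silhouettes, carrier pose x,y,yaw
from scipy.optimize import minimize
g=w.astype(int).sum(2);ys,xs=np.mgrid[140:182,300:335]
def sil(p,cc,shape=(400,640)):
    m=np.zeros((shape[0]*4,shape[1]*4),np.uint8)
    cs,sn=np.cos(p[2]),np.sin(p[2])
    P=np.array([[p[0]+cs*a-sn*b,p[1]+sn*a+cs*b,z] for a in(-.005,.005) for b in(-.015,.015) for z in(.163,.203)])
    q=cv2.convexHull((proj(cc,P)*4+1.5).astype(np.float32)); cv2.fillConvexPoly(m,q.round().astype(int),255)
    return cv2.resize(m,shape[::-1],interpolation=cv2.INTER_AREA)/255.
dark=(g<270)[145:180,303:332].astype(float)
lab,n=cv2.connectedComponents(dark.astype(np.uint8));k=lab[165-145,320-303];dark=(lab==k).astype(float);print(dark.sum())
f=lambda p:((sil(p,c)[145:180,303:332]-dark)**2).sum()
best=None
for y0 in(.2,.21,.22):
  for a0 in(.2,.35,.5):
    o=minimize(f,[.43,y0,a0],method='Nelder-Mead',options=dict(initial_simplex=np.array([[.43,y0,a0],[.44,y0,a0],[.43,y0+.01,a0],[.43,y0,a0+.15]])))
    if best is None or o.fun<best.fun:best=o
print(best.x,best.fun,np.degrees(best.x[2]))
# other views
for n in('top','side'):
  cc=cal(n);p=[*best.x[:2],.203];print(n,proj(cc,p),proj(cc,[*best.x[:2],.163]))
t=cv2.imread('pics/top0.png').astype(int).sum(2)[222:246,245:275];print(t[::2,::1])
```

```text
[0.4005 0.2383 0.163 ] [0.4449 0.2505 0.163 ] [0.459  0.2033 0.163 ] 0.04605432502724157 0.04921342757509888 [ 15.3701 -73.3723]Traceback (most recent call last):
  File "<stdin>", line 16, in <module>
TypeError: 'int' object is not subscriptable
```

```bash
cat > fit.py <<'E'
from h import *
from scipy.optimize import minimize
np.set_printoptions(precision=4,suppress=True)
def sil(p,cc,box):
    m=np.zeros((1600,2560),np.uint8);cs,sn=np.cos(p[2]),np.sin(p[2])
    P=np.array([[p[0]+cs*a-sn*b,p[1]+sn*a+cs*b,z] for a in(-.005,.005) for b in(-.015,.015) for z in(.163,.203)])
    q=cv2.convexHull((proj(cc,P)*4+1.5).astype(np.float32)); cv2.fillConvexPoly(m,q.round().astype(int),255)
    return cv2.resize(m,(640,400),interpolation=cv2.INTER_AREA)[box[2]:box[3],box[0]:box[1]]/255.
def dark(im,box,seed,thr):
    d=(im.astype(int).sum(2)<thr)[box[2]:box[3],box[0]:box[1]].astype(np.uint8)
    n,lab=cv2.connectedComponents(d,connectivity=4);return (lab==lab[seed[1]-box[2],seed[0]-box[0]]).astype(float)
def fit(views,starts):
    f=lambda p:sum(((sil(p,c,b)-d)**2).sum() for c,b,d in views); best=None
    for s in starts:
        S=np.array([s,np.add(s,[.01,0,0]),np.add(s,[0,.01,0]),np.add(s,[0,0,.15])])
        o=minimize(f,s,method='Nelder-Mead',options=dict(initial_simplex=S))
        if best is None or o.fun<best.fun:best=o
    return best
E
python3 - <<'E'
from fit import *
c=dict(np.load('w2.npz'));c['k1']=float(c['k1']);w=cv2.imread('pics/wfull2.png')
bw=(303,332,145,180);dw=dark(w,bw,(320,165),270);print(dw.sum())
ct=cal('top');t=cv2.imread('pics/top0.png');g=t.astype(int).sum(2);print(g[222:246:2,245:275])
st=[(.43,y,a) for y in(.2,.22) for a in(.15,.35)]
b=fit([(c,bw,dw)],st);print(b.x,b.fun)
print(proj(ct,[*b.x[:2],.203]),proj(ct,[*b.x[:2],.163]))
E
```

```text
266.0
[[391 389 391 387 388 369 369 384 386 401 380 290 265 315 357 376 383 417
  439 443 434 338 190 124 101 134 182 200 201 221]
 [394 392 398 386 346 343 389 418 412 411 385 289 199 202 215 228 251 271
  372 432 438 425 305 132  85 102 115 119 158 203]
 [376 368 389 387 380 370 340 289 199 137  95  72  88  80  37  34 147 291
  400 437 442 443 417 298 130 104  96  87 100 123]
 [401 397 352 280 162 104  83  99  98 113 122  99  93  52  43  44 150 334
  426 432 437 434 434 394 263 108  89  91  93 122]
 [434 353 188  93  96 115 105  87  72  46  63 122 156 233 304 376 417 426
  431 433 438 437 438 440 373 221 100 100  88 115]
 [435 429 351 199 123 104 127 158 249 317 384 414 428 437 437 437 438 435
  437 433 437 437 435 439 436 349 184  85  90 112]
 [430 433 440 431 431 434 437 436 435 435 429 433 436 430 438 433 433 433
  434 432 433 432 434 439 440 434 334 158  92 160]
 [374 429 433 433 432 429 429 433 435 435 431 438 431 436 441 434 430 432
  431 433 436 433 438 438 441 445 421 287 128 172]
 [281 346 429 438 432 436 431 433 429 435 434 434 431 433 433 433 440 435
  440 440 440 444 440 435 402 352 299 212 159 191]
 [389 385 405 434 429 432 432 438 434 431 435 432 439 437 438 433 438 438
  441 411 369 352 280 170 132 116 104  98 108 154]
 [401 401 401 419 438 433 434 436 437 436 444 442 441 443 443 404 352 283
  175 133 115 113 113 111 134 170 237 275 287 331]
 [339 329 303 359 431 445 442 439 441 444 404 354 322 230 146 133 111 103
  122 130 163 182 253 298 324 352 359 366 369 377]]
[0.4397 0.2236 0.3754] 21.552725874663594
[[252.777  227.4766]] [[255.5244 228.3768]]
```

Run:
```python
from fit import *
c=dict(np.load('w2.npz'));c['k1']=float(c['k1']);w=cv2.imread('pics/wfull2.png')
bw=(303,332,145,180);dw=dark(w,bw,(320,165),270)
ct=cal('top');t=cv2.imread('pics/top0.png');bt=(240,268,220,238);dt=dark(t,bt,(253,229),230);print(dt.sum());print(dt.astype(int))
st=[(.437,y,a) for y in(.21,.225) for a in(.2,.35)]
b=fit([(ct,bt,dt)],st);print('top',b.x,b.fun)
b=fit([(c,bw,dw),(ct,bt,dt)],st);print('both',b.x,b.fun)
th=b.x[2];yaw=th-np.pi/2
print(plan([b.x[0],b.x[1],.40],yaw))
```

```text
79.0
[[0 0 0 0 0 0 0 0 0 0 0 0 0 0 0 0 0 0 0 0 0 0 0 0 0 0 0 0]
 [0 0 0 0 0 0 0 0 0 0 0 0 0 0 0 0 0 0 0 0 0 0 0 0 0 0 0 0]
 [0 0 0 0 0 0 0 0 0 0 0 0 0 0 0 0 0 0 0 0 0 0 0 0 0 0 0 0]
 [0 0 0 0 0 0 0 0 0 0 0 0 0 0 0 0 0 0 0 0 0 0 0 0 0 0 0 0]
 [0 0 0 0 0 0 0 0 0 0 0 0 0 0 0 0 0 1 1 1 1 0 0 0 0 0 0 0]
 [0 0 0 0 0 0 0 0 0 0 0 0 0 0 0 0 1 1 1 1 1 1 0 0 0 0 0 0]
 [0 0 0 0 0 0 0 0 0 0 0 0 0 1 1 1 1 1 1 1 1 1 0 0 0 0 0 0]
 [0 0 0 0 0 0 0 0 0 0 0 1 1 1 1 1 1 1 1 1 1 1 0 0 0 0 0 0]
 [0 0 0 0 0 0 0 0 0 1 1 1 1 1 1 1 1 1 1 1 1 1 0 0 0 0 0 0]
 [0 0 0 0 0 0 0 1 1 1 1 1 1 1 1 1 1 1 1 1 0 0 0 0 0 0 0 0]
 [0 0 0 0 0 0 0 1 1 1 1 1 1 1 1 1 1 1 0 0 0 0 0 0 0 0 0 0]
 [0 0 0 0 0 0 0 0 1 1 1 1 1 1 1 0 0 0 0 0 0 0 0 0 0 0 0 0]
 [0 0 0 0 0 0 0 0 1 1 1 1 1 0 0 0 0 0 0 0 0 0 0 0 0 0 0 0]
 [0 0 0 0 0 0 0 0 0 0 0 0 0 0 0 0 0 0 0 0 0 0 0 0 0 0 0 0]
 [0 0 0 0 0 0 0 0 0 0 0 0 0 0 0 0 0 0 0 0 0 0 0 0 0 0 0 0]
 [0 0 0 0 0 0 0 0 0 0 0 0 0 0 0 0 0 0 0 0 0 0 0 0 0 0 0 0]
 [0 0 0 0 0 0 0 0 0 0 0 0 0 0 0 0 0 0 0 0 0 0 0 0 0 0 0 0]
 [0 0 0 0 0 0 0 0 0 0 0 0 0 0 0 0 0 0 0 0 0 0 0 0 0 0 0 0]]
top [0.4389 0.223  0.3427] 9.697885428681278
both [0.4396 0.2235 0.353 ] 32.482383698577465
(array([0.024 , 0.0002, 0.0494]), array([  0.0017,  -0.0039, -27.7132]))
```

Two views agree: tab at (0.4395, 0.2233), yaw about 0.35 rad, heights as described. Descending and gripping.

Request:
play_rows(translation=[[0.024,0,0],[0,0,0],[0,0,0.0],[0,0,0.05],[0,0,0.05],[0,0,0.05],[0,0,0.04],[0,0,0.024],[0,0,0],[0,0,0],[0,0,0],[0,0,0],[0,0,0],[0,0,0],[0,0,0]], delta_rot=[[0,0,-9.2],[0,0,-9.2],[0,0,-9.2],[0,0,0],[0,0,0],[0,0,0],[0,0,0],[0,0,0],[0,0,0],[0,0,0],[0,0,0],[0,0,0],[0,0,0],[0,0,0],[0,0,0]], grip=[1,1,1,1,1,1,0.6,0.3,0,-0.3,-0.6,-0.9,-1,-1,-1], squeeze=10)

```text
clock: 17.05
tool_pos: [0.4393, 0.2237, 0.2354]
eef_rot: [0.573, 0.82, 0.0, -0.0]
contact_force: [-1.2, 0.6, 0.7]
opening: 0.113
finger_force: 10.0
```

Run:
```python
from h import *
np.set_printoptions(precision=4,suppress=True)
s=r.get_state();print(s['clock'],s['tool_pos'],s['opening']*88,s['finger_force'],s['contact_force'],s['moment'],s['q'])
R_=R.from_quat(s['eef_rot']).as_matrix();print(np.arctan2(-R_[0,1],R_[1,1])+np.pi/2)
```

```text
17.05 [0.4393 0.2237 0.2354] 9.940601460013916 9.995307427598163 [-1.1802  0.6313  0.6736] [ 0.0232  0.1791 -0.0564] [-0.522   0.627  -0.0673  2.0293  0.0836  0.4879 -0.2995]
0.35099146764606926
```

Clean grasp: the opening matches the 10 mm tab. Lifting, moving to a standoff on the robot side of the rail, turning and tilting 0.1 rad.

Request:
play_rows(translation=[[0,0,0],[0,0,0],[0,0,-0.013],[0,0,-0.03],[0,0,-0.05],[0,0,-0.05],[-0.0185,0.0148,0],[-0.0185,0.0148,0],[-0.0185,0.0148,0],[-0.0185,0.0148,0],[-0.0185,0.0148,0],[-0.0185,0.0148,0],[0,0,0],[0,0,0],[0,0,0],[0,0,0],[0,0,0],[0,0,0]], delta_rot=[[0,0,0],[0,0,0],[0,0,0],[0,0,0],[0,0,0],[0,0,0],[0,0,0],[0,0,0],[0,0,0],[0,0,0],[0,0,0],[0,0,0],[0,0,9.3],[0,0,9.3],[0,0,9.2],[0,5.7,0],[0,0,0],[0,0,0]], grip=[-1,-1,-1,-1,-1,-1,-1,-1,-1,-1,-1,-1,-1,-1,-1,-1,-1,-1], squeeze=55)

```text
clock: 19.3
tool_pos: [0.5607, 0.1496, 0.3785]
eef_rot: [0.752, 0.657, 0.037, -0.032]
contact_force: [0.5, -0.6, -4.3]
opening: 0.105
finger_force: 55.0
```

Run:
```python
from h import *
np.set_printoptions(precision=4,suppress=True)
s=r.get_state();print(s['clock'],s['tool_pos'],s['opening']*88,s['finger_force'],s['contact_force'],s['moment'],s['q'])
Rm=R.from_quat(s['eef_rot']).as_matrix();print(Rm)
a=r.snapshot('side');t=r.snapshot('top');c=cal('wrist');w=r.snapshot('wrist')
for n,i in(('s5',a),('t5',t),('w5',w)):cv2.imwrite(f'pics/{n}.png',i)
np.savez('w5.npz',**c)
C=np.zeros((600,800,3),np.uint8)
C[:600,:360]=cv2.resize(a[100:300,310:430],(360,600),interpolation=2)
C[:275,360:800]=cv2.resize(w,(440,275),interpolation=3)
C[275:,360:800]=cv2.resize(t[90:202,230:381],(440,325),interpolation=2)
cv2.imwrite('pics/c5.png',np.clip(C*1.4,0,255).astype(np.uint8))
cs=cal('side')
S=s['tool_pos']+.1154*Rm[:,2];print('saddle',S,proj(cs,S))
```

```text
19.3 [0.5607 0.1496 0.3785] 9.25065053773293 54.99959556385875 [ 0.5105 -0.5602 -4.3136] [-0.2408  0.0531 -0.0118] [-0.3073  0.5289  0.0123  1.6401 -0.1189  0.9354 -0.3623]
[[ 0.1333  0.991   0.0126]
 [ 0.9862 -0.1339  0.0972]
 [ 0.098  -0.0005 -0.9952]]
saddle [0.5622 0.1609 0.2637] [[339.476  143.3303]]
```

View pics/c5.png

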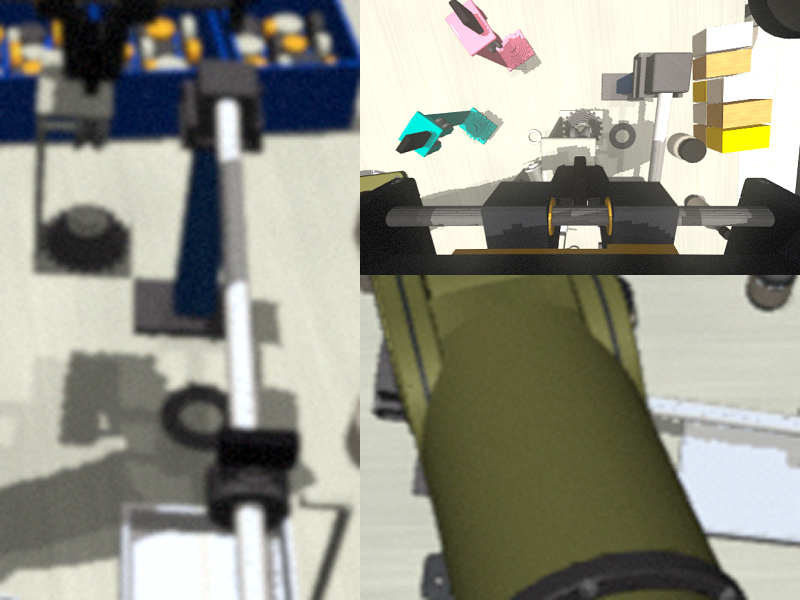

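Run:
```python
from h import *
np.set_printoptions(precision=3,suppress=True)
cs=cal('side');ct=cal('top')
for y in(.148,.183,.195,.20,.205,.21,.215):
    x=.6464+.135*(y-.0351); print(y,proj(cs,[x,y,.2285+.1*(y-.148)]),proj(cs,[x,y,.2365+.1*(y-.148)]),proj(ct,[x,y,.2365+.1*(y-.148)]))
a=cv2.imread('pics/side0.png').astype(int).sum(2);print(a[118:150,383:393])
t=cv2.imread('pics/top0.png').astype(int).sum(2);print(t[118:136:2,244:272])
```

```text
0.148 [[387.004 158.799]] [[387.502 155.846]] [[284.138 127.03 ]]
0.183 [[386.41  146.668]] [[386.894 143.709]] [[268.362 124.821]]
0.195 [[386.213 142.637]] [[386.693 139.676]] [[262.93  124.062]]
0.2 [[386.133 140.976]] [[386.611 138.014]] [[260.663 123.746]]
0.205 [[386.052 139.325]] [[386.529 136.363]] [[258.395 123.429]]
0.21 [[385.973 137.685]] [[386.447 134.723]] [[256.124 123.112]]
0.215 [[385.894 136.056]] [[386.366 133.094]] [[253.851 122.795]]
[[106 140 134  95  89 121 174 210 236 243]
 [131 148 147 121 104 127 149 186 195 220]
 [147 156 160 144 133 146 164 180 195 215]
 [161 161 157 159 155 168 173 176 180 199]
 [167 158 162 164 162 177 170 167 170 171]
 [160 172 169 160 161 161 165 177 172 166]
 [171 167 168 161 160 164 170 166 169 170]
 [165 164 164 171 160 175 178 170 173 168]
 [169 164 166 164 170 161 167 171 164 167]
 [161 177 172 167 170 164 174 157 167 170]
 [168 175 174 166 164 167 160 165 165 163]
 [160 166 161 166 160 165 159 167 175 171]
 [152 153 142 159 157 149 156 160 156 148]
 [127 132 130 130 128 141 127 117 123 116]
 [138 178 201 187 152 120  93  86  86  
[... 1089 characters left out ...]
182 185 183 190 191 191 194 186 177 157 262 403 448 452 444 443 448 447
  451 439 435 447 445 448 443 436 435 433]
 [190 184 191 189 194 187 187 191 168 137 222 362 415 422 423 432 438 440
  446 445 442 444 441 422 410 423 448 448]
 [186 186 189 195 198 192 187 195 177 114  59 113 145 178 216 241 266 285
  308 314 329 343 364 373 383 394 408 413]
 [138 145 147 149 154 160 175 185 161  92  31  35  63 123 145 144 206 229
  236 225 231 230 235 218 211 212 209 216]
 [ 47  41  48  43  34  54  54  58  58  39  36  40  63 137 132  81  95 137
  163 183 164 186 205 206 200 215 212 213]
 [165 153 138 128 123 129 119 114  92  88  73  70 134 167 128  61  60  74
  104 114 110 101 110 113 107 107 114 106]]
```

The carrier hangs level with the slope, open side facing the rail, collar and pointer in line. Sliding in sideways.

Request:
play_rows(translation=[[0.003,0.01,0],[0,0.018,0],[0,0.018,0],[0,0.018,0],[0,0.018,0],[0,0.012,0],[0,0.006,0],[0,0,0],[0,0,0]], delta_rot=[[0,0,0],[0,0,0],[0,0,0],[0,0,0],[0,0,0],[0,0,0],[0,0,0],[0,0,0],[0,0,0]], grip=[-1,-1,-1,-1,-1,-1,-1,-1,-1])

```text
clock: 20.58
tool_pos: [0.6601, 0.1397, 0.3787]
eef_rot: [0.752, 0.657, 0.037, -0.033]
contact_force: [-0.0, 0.3, -3.8]
opening: 0.107
finger_force: 55.0
```

Request:
play_rows(translation=[[0,0,0.01],[0,0,0.01],[0,0,0.006],[0,0,0.002],[0,0,0],[0,0,0]], delta_rot=[[0,0,0],[0,0,0],[0,0,0],[0,0,0],[0,0,0],[0,0,0]], grip=[-1,-1,-1,-1,-1,-1])

```text
clock: 21.32
tool_pos: [0.661, 0.1421, 0.3512]
eef_rot: [0.752, 0.657, 0.038, -0.033]
contact_force: [-0.4, -0.7, -4.1]
opening: 0.108
finger_force: 55.0
```

Run:
```python
from h import *
np.set_printoptions(precision=4,suppress=True)
s=r.get_state();print(s['clock'],s['tool_pos'],s['contact_force'],s['moment'])
Rm=R.from_quat(s['eef_rot']).as_matrix();print('saddle',s['tool_pos']+.1154*Rm[:,2])
```

```text
21.325 [0.661  0.1421 0.3512] [-0.4151 -0.6528 -4.1124] [-0.2437  0.0524  0.0623]
saddle [0.6627 0.1535 0.2364]
```

Request:
play_rows(translation=[[0,0,0.002],[0,0,0.002],[0,0,0.001],[0,0,0],[0,0,0]], delta_rot=[[0,0,0],[0,0,0],[0,0,0],[0,0,0],[0,0,0]], grip=[-1,-1,-1,-1,-1])

```text
clock: 21.95
tool_pos: [0.661, 0.1426, 0.3459]
eef_rot: [0.752, 0.657, 0.038, -0.033]
contact_force: [0.5, 0.7, -3.7]
opening: 0.108
finger_force: 55.0
```

Request:
play_rows(translation=[[0,0,0.001],[0,0,0.001],[0,0,0],[0,0,0]], delta_rot=[[0,0,0],[0,0,0],[0,0,0],[0,0,0]], grip=[-1,-1,-1,-1])

```text
clock: 22.45
tool_pos: [0.6609, 0.1429, 0.344]
eef_rot: [0.752, 0.657, 0.037, -0.033]
contact_force: [0.4, -0.4, -3.0]
opening: 0.106
finger_force: 55.0
```

Request:
play_rows(translation=[[0,0,0.001],[0,0,0],[0,0,0]], delta_rot=[[0,0,0],[0,0,0],[0,0,0]], grip=[-1,-1,-1])

```text
clock: 22.82
tool_pos: [0.661, 0.143, 0.3434]
eef_rot: [0.752, 0.657, 0.038, -0.033]
contact_force: [-1.1, -0.4, 1.0]
opening: 0.111
finger_force: 55.0
```

Request:
play_rows(translation=[[0,0,0.001],[0,0,0],[0,0,0]], delta_rot=[[0,0,0],[0,0,0],[0,0,0]], grip=[-1,-1,-1])

```text
clock: 23.2
tool_pos: [0.6612, 0.1431, 0.3431]
eef_rot: [0.752, 0.657, 0.038, -0.032]
contact_force: [-2.8, -1.1, 6.0]
opening: 0.111
finger_force: 55.0
```

Run:
```python
from h import *
np.set_printoptions(precision=4,suppress=True)
s=r.get_state();print(s['clock'],s['tool_pos'],s['contact_force'],s['moment'])
```

```text
23.2 [0.6612 0.1431 0.3431] [-2.8179 -1.0618  5.9576] [-0.1903  0.7555  0.1076]
```

The weight is on the rail and the height agrees with the axis (saddle z about 0.228). A slight sideways relief, then letting go.

Request:
play_rows(translation=[[0,-0.001,-0.001],[0,0,0],[0,0,0]], delta_rot=[[0,0,0],[0,0,0],[0,0,0]], grip=[-1,-1,-1])

```text
clock: 23.58
tool_pos: [0.6605, 0.143, 0.3432]
eef_rot: [0.752, 0.657, 0.038, -0.032]
contact_force: [1.2, -0.4, 2.2]
opening: 0.111
finger_force: 55.0
```

Request:
play_rows(translation=[[0,0,0],[0,0,0],[0,0,0],[0,0,0],[0,0,0],[0,0,0],[0,0,0],[0,0,0],[0,0,0],[0,0,0]], delta_rot=[[0,0,0],[0,0,0],[0,0,0],[0,0,0],[0,0,0],[0,0,0],[0,0,0],[0,0,0],[0,0,0],[0,0,0]], grip=[-0.6,-0.4,-0.2,0,0.2,0.4,0.4,0.4,0.4,0.4])

```text
clock: 24.82
tool_pos: [0.66, 0.1431, 0.3429]
eef_rot: [0.752, 0.657, 0.037, -0.033]
contact_force: [-0.1, -0.8, 0.6]
opening: 0.702
finger_force: 0.0
```

Run:
```python
from h import *
np.set_printoptions(precision=4,suppress=True)
s=r.get_state();print(s['clock'],s['contact_force'])
a=r.snapshot('side');t=r.snapshot('top');w=r.snapshot('wrist')
for n,i in(('s6',a),('t6',t),('w6',w)):cv2.imwrite(f'pics/{n}.png',i)
for n in('side','wrist'):
  for d in r.look_for(n,'carrier')[:4]+r.look_for(n,'collar')[:1]:print(n,d['point'],round(d['confidence'],2),proj(cal(n),d['point']))
```

```text
24.825 [-0.0553 -0.7661  0.5591]
side [0.3067, 0.1867, 0.0669] 0.86 [[225.8632 205.9674]]
side [0.4242, 0.3344, 0.1113] 0.73 [[274.5571 149.3445]]
side [0.6357, 0.0325, 0.2421] 0.63 [[385.4983 194.2282]]
side [0.6255, -0.1085, 0.2283] 0.82 [[393.7956 260.2946]]
wrist [0.4391, 0.3333, 0.1407] 0.83 [[60.5032 48.2862]]
wrist [0.3164, 0.2049, 0.031] 0.7 [[ 76.095  183.2287]]
wrist [0.6405, 0.0535, 0.1284] 0.68 [[312.4322 283.8072]]
```

It is rolling: now at y about 0.04, with the stop expected near -0.053. Lifting clear and backing off.

Request:
play_rows(translation=[[0,0,-0.03],[0,0,-0.05],[0,0,-0.05],[0,-0.05,0],[0,-0.05,0],[0,-0.05,0],[0,0,0],[0,0,0],[0,0,0],[0,0,0]], delta_rot=[[0,0,0],[0,0,0],[0,0,0],[0,0,0],[0,0,0],[0,0,0],[0,0,0],[0,0,0],[0,0,0],[0,0,0]], grip=[0.6,1,1,1,1,1,1,1,1,1])

```text
clock: 26.42
tool_pos: [0.5106, 0.1502, 0.472]
eef_rot: [0.752, 0.657, 0.037, -0.033]
contact_force: [0.1, 0.6, -0.3]
opening: 1.0
finger_force: 0.0
```

Run:
```python
from h import *
np.set_printoptions(precision=4,suppress=True)
s=r.get_state();print(s['clock'],s['tool_pos'],s['contact_force'])
a=r.snapshot('side');t=r.snapshot('top')
for n,i in(('s7',a),('t7',t)):cv2.imwrite(f'pics/{n}.png',i)
for n in('side','top'):
  for d in r.look_for(n,'carrier')[:4]+r.look_for(n,'collar')[:1]+r.look_for(n,'hub_carrier')[:1]:print(n,d['point'],round(d['confidence'],2),proj(cal(n),d['point']))
C=np.zeros((600,800,3),np.uint8)
C[:,:400]=cv2.resize(a[170:320,340:440],(400,600),interpolation=2)
C[:300,400:]=cv2.resize(t[110:185,320:420],(400,300),interpolation=2)
C[300:550,400:]=cv2.resize(t,(400,250),interpolation=3)
cv2.imwrite('pics/c7.png',np.clip(C*1.4,0,255).astype(np.uint8))
```

```text
26.425 [0.5106 0.1502 0.472 ] [ 0.0594  0.6278 -0.2548]
side [0.4265, 0.3342, 0.1116] 0.95 [[275.4649 149.2705]]
side [0.3086, 0.1876, 0.0714] 0.68 [[226.4591 204.3381]]
side [0.6196, -0.0633, 0.2443] 0.59 [[386.5028 233.3887]]
side [0.6231, -0.1083, 0.2279] 0.58 [[392.314  260.4088]]
side [0.431, 0.0451, 0.0573] 0.9 [[280.0238 254.2342]]
top [0.6178, -0.0436, 0.2479] 0.57 [[370.7558 142.9951]]
top [0.4246, 0.3296, 0.166] 0.56 [[210.1409 235.6837]]
top [0.3092, 0.219, 0.1648] 0.45 [[257.4605 284.8544]]
top [0.6158, -0.1001, 0.2468] 0.7 [[396.1843 143.5502]]
```

View pics/c7.png

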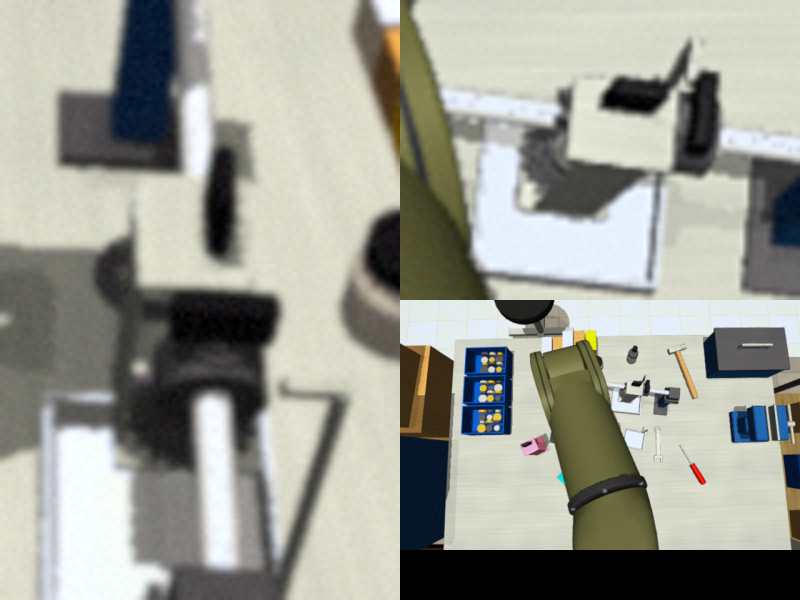

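The carrier rests against the collar at the pointer, with the knob square. Last numeric check: collar unchanged since tightening, carrier at rest.

Request:
play_rows(translation=[[0,0,0],[0,0,0],[0,0,0],[0,0,0]], delta_rot=[[0,0,0],[0,0,0],[0,0,0],[0,0,0]], grip=[1,1,1,1])

```text
clock: 27.32
tool_pos: [0.5096, 0.1504, 0.4723]
eef_rot: [0.752, 0.657, 0.037, -0.033]
contact_force: [0.1, -0.3, 0.7]
opening: 0.997
finger_force: 0.0
```

Run:
```python
from h import *
s7=cv2.imread('pics/s7.png').astype(int).sum(2);s4=cv2.imread('pics/s4.png').astype(int).sum(2);s3=cv2.imread('pics/s3.png').astype(int).sum(2)
b=r.snapshot('side').astype(int).sum(2)
print('motion s7->now',np.abs(b-s7)[170:320,340:440].mean(), np.abs(b-s7)[170:320,340:440].max())
for n,g in(('s3',s3),('s4',s4),('now',b)): print(n,g[262:276,391],g[262:276,393],'right',g[258,400:412])
```

```text
motion s7->now 5.297866666666667 57
s3 [ 62  77  77  74  86 150 236 278 288 284 288 288 273 286] [ 86  81  68  68  84 166 264 306 310 306 303 306 309 314] right [ 18  29  22  43  92 225 375 484 528 525 530 531]
s4 [165 162 101  72  76 157 280 398 489 521 523 516 515 515] [143 141  99  60  92 182 295 420 503 525 526 535 540 545] right [ 93  81  70  63 100 192 333 423 453 461 471 463]
now [167 165 120  51  88 152 280 403 492 525 540 527 530 532] [138 142 105  67  83 166 304 431 502 538 534 540 541 554] right [100  79  72  65 111 204 327 423 455 463 473 470]
```

```bash
python3 -c "
from plant import r
print(r.finish_job())"
```

```text
the job is handed in; nothing more can be done
None
```

The job is handed in: the collar sits within about 1 mm of the pointer by measurement with its screw tight at the stop, the freewheel carrier rolled down from the high end and rests against it, and the hub carrier was never touched; no verdict came back.

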